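# Clamp a post holder with an eccentric cam

### The arm

A 6-joint arm with a two-finger parallel gripper is mounted at the origin on the work surface. World frame = base frame: x ahead of the robot, y to its left, z up, the work surface at z = 0. Lengths are in m, angles in rad, forces in N, time in s.
With the tool pointing down it reaches from about 0.375 to 0.975 m from the base axis. Payload 3.8 kg.
Tool frame: the origin (TCP) lies midway between the tips of the shut fingers; the grasp point (between the pads) lies 19 mm behind it; z points along the fingers, y is the line along which they close (so a half turn about z gives the same grasp; the last joint's range is limited). The gripper opens to 88 mm and grips with 3 to 60 N. Pads are 18 mm wide; open, the fingers measure 123 mm over their backs; the gripper's body (75 mm by 187 mm) begins 45 mm behind the grasp point.
Start: joints at [1.17, 0.264, 1.604, -0, 1.274, -0.037], TCP at [0.24, 0.631, 0.203] pointing down, gripper open.
Joint ranges: [-2.63, 2.63], [-0.94, 2.18], [0.31, 2.57], [-1.31, 4.45], [0, 2.66], [-2.55, 2.55]. Speed limits (rad/s): [2.57, 2.57, 3.14, 3.14, 3.14, 3.14].

### API

Orientations are given as a rotation vector (axis times angle).
In Python, from cell import manip, inverse_kinematics, cams, order gives the robot as it stands. Calls block until the motion is done:
- manip.move_pose(position, orientation): joint-space move of the TCP to a pose.
- manip.move_linear(position, rate=0.15, rot=None): straight line of the TCP; rot=None keeps the orientation; rate is the mean speed in m/s.
- manip.set_joints(angles): joint-space move.
- manip.set_gripper(opening, force=None): finger opening in m; force is the grip in N (None keeps the last); returns when the fingers have stopped.
- manip.dwell(seconds).
- inverse_kinematics(position, orientation): joint angles nearest the present ones, or None.
- manip.state(): the state.
- cams.capture(name): name is "scene" or "side" or "wrist"; returns a dict with "image" (384x512x3 uint8, blue, green, red), "z_map" (384x512 float32, m along the optical axis (not along the pixel's ray), 0 where there is no reading), "intrinsics" (3x3 intrinsics, pixels), "position" and "orientation" of the camera in the world; the wrist camera has in their place "T_tool_cam" (4x4, takes a point from camera to tool coordinates, whose origin is the TCP and whose axes are the flange's). Camera axes: x right, y down, z forward; pixel columns grow to the right and rows downward; lengths in m; the calibration is good to about 2 mm. The wrist camera is an equidistant fisheye: a pixel r from the principal point sees the ray r / f radians off the axis. A picture is of the moment at which its call begins: read the wrist's pose just before it.
A pose or a line that the arm cannot do raises manip.IKError and nothing moves.
- order.close_job(): hands the job in; it is judged then, once.
The state is a dict: "clock": time; "joint_pos": joint angles; "joint_velocities": joint speeds; "tau": joint torques, N m; "tool_pos": TCP position; "tcp_rot": TCP orientation; "contact_force": force on the tool from outside, world axes, zero at the start; "moment": the same for the moment, N m; "gripper_width": finger opening in m; "grasp_force": force on a finger pad.
Only numpy, scipy, OpenCV 4.12 (cv2) and the standard library are available. Lean on these libraries where they do the work, as an engineer would, in place of code of your own. Each camera call takes 0.05 s, during which the arm holds its last target. There are 200 camera calls.

### The job

Set the black post holder down flat in the channel of the blue clamp, between its two steel rails, and let go of it. Then turn the orange knob clockwise until the steel eccentric has pushed the holder home against the white sprung stop and bears on it with about 12 N, and let go with the clamp staying tight: at least 5 N must remain, and the eccentric must never press with more than 20 N. Leave everything else on the bench where it is.

Things in the scene. Friction and masses are not known exactly. Their poses are not given: they have to be found in the camera images.
- holder_grip (a point): The post holder: loose black foot 100 x 70 x 14 mm with an upright dark steel post, 20 mm diameter, at its centre (28 mm collar, 8 mm high, at its root), 78 mm tall in all, about 0.32 kg. This point is on the post's axis, 52 mm above the underside. x along the foot's 100 mm side, y along the 70 mm side, z up. Half a turn makes no difference.
- channel (a point): Point on the channel floor, 6 mm above the table. Set the middle of the foot over it, its 100 mm side along this x axis: this clears the open eccentric and the stop by 2.5 mm or more. x runs along the channel from knob to white stop, z up. Steel rails, inner faces at y = +-37.5 mm, 90 mm long, rise 8 mm above the floor: 2.5 mm play a side.
- clamp: The fixed blue clamp plate, 245 x 116 x 6 mm, axes as the channel's; origin under it, 10.5 mm further along x than the channel point. Knob axis at x = -80 mm, y = 0. The white stop pad's face is somewhere at x = 42.5 to 47 mm: set anew each time, its place is not given. It gives on springs, 9 N per mm. Sliding the holder in the channel takes 2 to 4 N.
- knob_grip (a point): Orange bar grip of the eccentric knob, 56 mm long, 14 thick, 28 high (30 to 58 mm above the table). This point is on the vertical knob axis, 46 mm above the table. The frame turns with it: y along the bar, z up, and the lobe lies 135 degrees anticlockwise of x. Below it the steel eccentric disc, 44 mm diameter, centre 9 mm off the axis, top 21 mm above the table.
- cam (a joint): Knob angle, rad, grows clockwise from above, 0 to 2.6; at 0 the lobe points 150 degrees anticlockwise of the channel's x. Starts at 0.1 to 0.4; tight between 1.0 and 1.9, as the stop is set; there 0.1 rad is 6 to 8 N. Friction of 0.2 N m keeps it as left (halted, any part of that may be felt, either way); each newton on the foot adds 0.015 to 0.02 N m to what free turning in like steps feels.
- lens: Bystander: black stepped lens mount, 60 mm diameter, 50 mm tall; origin under its centre.
- screws: Bystander: copper-coloured jar with a blue cap, 52 mm diameter, 60 mm tall; origin under its centre.
- driver: Bystander: screwdriver with a green handle, lying; origin under its middle.
- spanner: Bystander: steel spanner, lying; origin under its middle.
- fitting: Bystander: small black hose fitting with a blue end, 34 mm long, lying; origin under its middle.
- tray: Bystander: grey open tray, 120 x 160 x 35 mm; origin under its centre.
Things that resemble listed ones, but are neither listed nor needed, are in the scene too. Leave any pink look-alike of the part that bears holder_grip alone.

How it is judged:
On the way, in this order (a step that is already met when the one before it is completed fails the run):
1. the post holder stands flat in the channel between the rails, let go (z of holder_grip in the frame of channel between 0.049 and 0.055 m and angle between holder_grip's own z axis and vertical below 0.05 rad and y of holder_grip in the frame of channel between -0.005 and 0.005 m and x of holder_grip in the frame of channel between -0.01 and 0.01 m and contact force between the fingers and holder below 0.1 N), for 0.2 s.
2. the eccentric bears on the holder with 5 N or more (contact force between cam and holder above 5 N), for 0.2 s.
At the end, for the whole second after the job is handed in: Holder let go and at rest, flat in the channel (tilt < 0.05 rad, within 3 mm of the floor, square within 0.09 rad, middle within 5 mm of the centre line and 0 to 12 mm past the channel point towards the stop), with the eccentric pressing on it with 5 to 20 N (contact force between cam and holder between 5 and 20 N and z of holder_grip in the frame of channel between 0.049 and 0.055 m and angle between holder_grip's own z axis and vertical below 0.05 rad and angle between the x axis of holder_grip and the x axis of channel, either way round below 0.09 rad and y of holder_grip in the frame of channel between -0.005 and 0.005 m and x of holder_grip in the frame of channel between 0 and 0.012 m and linear speed of holder below 0.01 m/s); the robot touches nothing.
It fails at once if the eccentric presses on the holder with more than 20 N (contact force between cam and holder above 20 N).
It fails at once if another thing on the bench is moved by more than 15 mm (distance of any of lens, screws, driver, spanner, fitting, tray from where it was at the start of the episode above 0.015 m).
It also fails if it takes over 72 s, if anything falls off the work surface, if the arm or the gripper's body presses on something with over 40 N, if the wrist force passes 120 N, or if a joint passes its speed limit or range.

## Working session

There is one attempt and no reset: what is moved stays moved. The work goes in short steps, each a Python script; the robot and the scene stay as the last script left them, time stands still between calls to the robot, and variables do not carry over. Pictures are saved under pics/ and viewed, at most 10 in all, crops included, and the job is handed in when it is done.

```bash
ls; mkdir -p pics
python3 - <<'E'
from cell import manip,cams
import cv2,numpy as np,pickle
s=manip.state();print({k:np.round(v,3) for k,v in s.items()})
d={}
for n in("scene","side","wrist"):
    c=cams.capture(n);d[n]=c;cv2.imwrite(f"pics/{n}0.png",c["image"])
    print(n,{k:np.round(v,3).tolist() for k,v in c.items() if k not in("image","z_map")})
pickle.dump((d,s),open("c0.pkl","wb"))
im=np.hstack([cv2.resize(d[n]["image"],(800,600)) for n in("scene",)]);cv2.imwrite("pics/scene0b.png",im)
E
```

```text
pics
{'clock': np.float64(0.0), 'joint_pos': array([ 1.17 ,  0.265,  1.605,  0.   ,  1.274, -0.037]), 'joint_velocities': array([-0.   ,  0.001, -0.   ,  0.001, -0.001, -0.001]), 'tau': array([-1.0000e-03, -5.0213e+01, -3.5686e+01,  7.2000e-02,  3.0000e-02,
       -0.0000e+00]), 'tool_pos': array([0.24 , 0.63 , 0.201]), 'tcp_rot': array([-5.680e-01, -3.089e+00,  3.000e-03]), 'contact_force': array([-0.861, -0.748, -0.794]), 'moment': array([-0.027, -0.002, -0.016]), 'grasp_force': np.float64(0.0), 'gripper_width': np.float64(0.088)}
scene {'intrinsics': [[411.98, 0.0, 261.087], [0.0, 411.98, 191.647], [0.0, 0.0, 1.0]], 'position': [1.062, 0.019, 0.976], 'orientation': [-1.844, -1.969, 0.58]}
side {'intrinsics': [[368.139, 0.0, 257.129], [0.0, 368.139, 191.416], [0.0, 0.0, 1.0]], 'position': [0.032, -0.664, 0.647], 'orientation': [-2.137, 0.672, -0.326]}
wrist {'intrinsics': [[297.319, 0.0, 258.267], [0.0, 297.319, 188.38], [0.0, 0.0, 1.0]], 'T_tool_cam': [[0.001, -0.951, -0.308, 0.081], [1.0, 0.001, -0.001, 0.001], [0.001, -0.308, 0.951, -0.182], [0.0, 0.0, 0.0, 1.0]]}
```

View pics/scene0b.png

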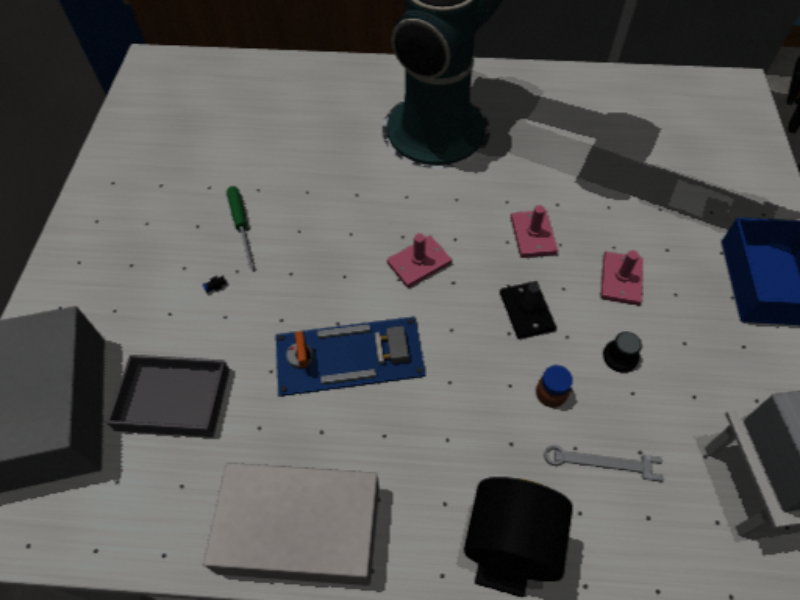

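View pics/side0.png

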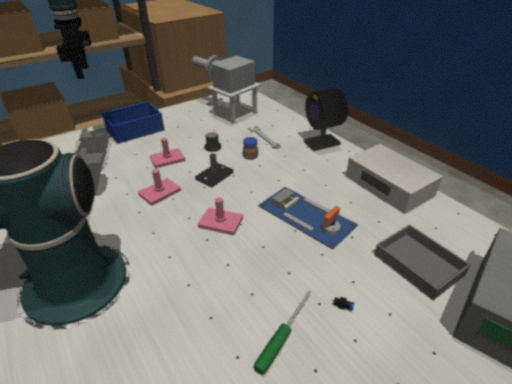

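The black holder is at about (527,308) in the 800-px scene view. The pink ones at (420,262), (535,232) and (625,277) are look-alikes, and the black item at (623,350) is the lens mount. The clamp is at about (350,355), with its knob at (302,350) on the left and its stop at (393,345) on the right. I'll confirm this in an enlarged crop and measure.

```bash
cat > h.py <<'E'
import numpy as np,cv2
from scipy.spatial.transform import Rotation as R
def world(c,z=None):
    """world points for all pixels of a pinhole cam, from depth (z None) or on plane z"""
    K=c["intrinsics"];v,u=np.mgrid[:384,:512]
    d=np.stack([(u-K[0,2])/K[0,0],(v-K[1,2])/K[1,1],np.ones(u.shape)],-1)
    d=d@R.from_rotvec(c["orientation"]).as_matrix().T;p=np.array(c["position"])
    s=c["z_map"] if z is None else (z-p[2])/d[...,2]
    return p+d*s[...,None]
def rect(P):
    (c,s,a)=cv2.minAreaRect((P*1000).astype(np.float32));return np.round(c,1),np.round(s,1),round(a,1)
E
python3 - <<'E'
import pickle;from h import *
d,s=pickle.load(open("c0.pkl","rb"));c=d["scene"];im=c["image"]
cv2.imwrite("pics/crop1.png",cv2.resize(im[135:260,170:410],(800,417),interpolation=cv2.INTER_CUBIC))
W=world(c);b,g,r=[im[...,i].astype(int) for i in range(3)]
roi=np.zeros(b.shape,bool);roi[175:220,315:360]=1
m=roi&(np.maximum(np.maximum(b,g),r)<60);print("holder depth z",np.percentile(W[m][:,2],[5,50,95]))
f=m&(W[...,2]<.02);print("foot",rect(world(c,.014)[f][:,:2]),rect(W[f][:,:2]))
p=roi&(W[...,2]>.035);print("post",p.sum(),W[p].mean(0),W[p].max(0),W[p].min(0))
roi[:]=0;roi[195:260,170:280]=1
m=roi&(b>r+40);print("plate",rect(world(c,.006)[m][:,:2]),rect(W[m][:,:2]),np.median(W[m][:,2]))
o=roi&(r>b+60)&(r>120);t=o&(W[...,2]>.053);print("bar",o.sum(),t.sum(),W[o].max(0),rect(W[t][:,:2]),W[t].mean(0))
E
```

```text
holder depth z [0.00477948 0.01516754 0.07464526]
foot (array([457.4, 177.7]), array([107.8,  83.5]), 16.4) (array([451.7, 178.5]), array([108.4,  80.4]), 15.4)
post 120 [0.51200674 0.16813905 0.14757538] [1.06181419 0.19439945 0.97576101] [0.44400788 0.01894744 0.03512017]
plate (array([ 560., -121.]), array([114.1, 241.5]), 12.3) (array([785.9, -71.8]), array([577.8, 241.8]), 12.3) 0.006947677550552589
bar 61 61 [ 0.60237993 -0.18500055  0.06192188] (array([ 575.9, -194.4]), array([52.5,  8.7]), 14.6) [ 0.57722072 -0.19401779  0.05883   ]
```

View pics/crop1.png

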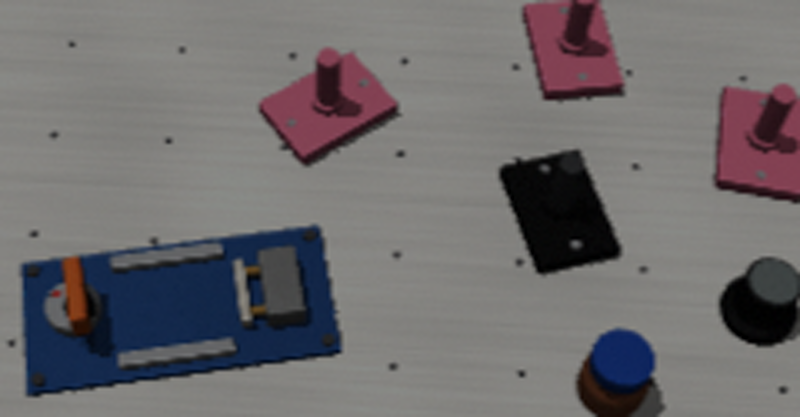

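The crop confirms it: the black foot is at about (560,210), with its post rising at (567,175), and it is not pink. In the clamp, the knob bar is at (77,295) and the white stop at (243,290). Next come closer wrist views for precise poses.

```bash
cat >> h.py <<'E'
def down(yaw):  # tool z down; tool x at angle yaw, tool y at yaw-90deg
    return (R.from_euler("z",yaw)*R.from_euler("x",np.pi)).as_rotvec()
def wristW(c,s,z=None):
    K=c["intrinsics"];v,u=np.mgrid[:384,:512];x=(u-K[0,2])/K[0,0];y=(v-K[1,2])/K[1,1]
    t=np.hypot(x,y)+1e-9;d=np.stack([x/t*np.tan(t),y/t*np.tan(t),np.ones(t.shape)],-1)
    T=np.array(c["T_tool_cam"]);Rt=R.from_rotvec(s["tcp_rot"]).as_matrix()
    p=np.array(s["tool_pos"])+Rt@T[:3,3];d=d@(Rt@T[:3,:3]).T
    k=c["z_map"] if z is None else (z-p[2])/d[...,2]
    return p+d*k[...,None]
E
python3 - <<'E'
from h import *;from cell import manip,cams,inverse_kinematics;import pickle
D={}
for n,p in(("holder",(.45,.178,.24)),("clamp",(.56,-.121,.22))):
    best=None
    for yaw in np.radians([12.4,192.4,102.4,-77.6,57,-33]):
        q=inverse_kinematics(p,down(yaw))
        if q is not None and (best is None or abs(q[5])<abs(best[0][5])): best=(q,yaw)
    print(n,np.round(best[0],2),np.degrees(best[1]))
    manip.set_joints(best[0]);manip.dwell(.3)
    s=manip.state();c=cams.capture("wrist");D[n]=(c,s)
    print(s["tool_pos"],s["clock"],s["moment"],s["contact_force"])
pickle.dump(D,open("c1.pkl","wb"))
cv2.imwrite("pics/w1.png",cv2.resize(np.hstack([D[n][0]["image"] for n in D]),(800,300)))
E
```

```text
holder [ 0.33 -0.13  1.95 -0.    1.32  0.11] 102.4
[0.44993262 0.17848491 0.23988119] 2.2667 [-0.07368798  0.00510558 -0.00934905] [ 0.33602428  0.05150113 -0.76567791]
clamp [-0.26  0.06  1.81 -0.    1.27  0.32] 57.00000000000001
[ 0.56010703 -0.11999655  0.22025519] 3.8333 [-0.09331996  0.0981922   0.03926734] [ 0.11140838 -0.19268627 -0.25357321]
```

View pics/w1.png

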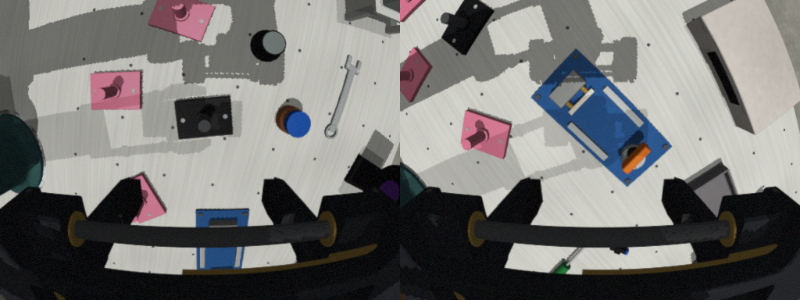

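In the left view the black holder is at (204,117), with its foot's long side nearly horizontal. In the right view the plate centre is at (602,118), the knob bar at (636,158) and the white stop at (580,98). Next I measure these.

Run:
```python
import pickle;from h import *
D=pickle.load(open("c1.pkl","rb"))
def cc(m,seed=None):
    n,l,st,ce=cv2.connectedComponentsWithStats(m.astype(np.uint8));k=1+np.argmax(st[1:,4]);return l==k
c,s=D["holder"];im=c["image"];b,g,r=[im[...,i].astype(int) for i in range(3)]
W=wristW(c,s);roi=np.zeros(b.shape,bool);roi[110:195,210:315]=1
m=roi&(np.maximum(np.maximum(b,g),r)<75)
f=cc(roi&(W[...,2]>.008)&(W[...,2]<.018));print("foot z",np.median(W[f][:,2]),rect(W[f][:,:2]),rect(wristW(c,s,.014)[f][:,:2]))
ff=cc(m);print("foot(color)",rect(wristW(c,s,.014)[ff][:,:2]))
for lo,hi in((.03,.07),(.074,.09)):
    p=roi&(W[...,2]>lo)&(W[...,2]<hi);print("post",p.sum(),W[p].mean(0),rect(W[p][:,:2]))
tab=(W[...,2]>-.01)&(W[...,2]<.004);print("table",np.median(W[tab][:,2]))
c,s=D["clamp"];im=c["image"];b,g,r=[im[...,i].astype(int) for i in range(3)]
W=wristW(c,s);roi=np.zeros(b.shape,bool);roi[50:245,160:355]=1
m=cc(roi&(b>r+40));print("plate",np.median(W[m][:,2]),rect(W[m][:,:2]),rect(wristW(c,s,.006)[m][:,:2]))
o=roi&(r>b+60)&(r>110);t=o&(W[...,2]>.054)&(W[...,2]<.063);print("bar",t.sum(),W[t].mean(0),rect(W[t][:,:2]))
ra=roi&(np.minimum(np.minimum(b,g),r)>110)&(W[...,2]>.009)
n,l,st,ce=cv2.connectedComponentsWithStats(ra.astype(np.uint8))
for k in range(1,n):
    if st[k,4]>40:print("light",st[k],np.median(W[l==k][:,2]),rect(W[l==k][:,:2]))
cv2.imwrite("pics/c2.png",cv2.resize(im[55:245,160:355],(600,585),interpolation=cv2.INTER_CUBIC))
```

```text
foot z 0.0145073616467635 (array([451.8, 182.3]), array([100.2,  70.4]), 18.3) (array([451.6, 182.5]), array([100. ,  70.6]), 18.3)
foot(color) (array([451.6, 184. ]), array([99.1, 71.5]), 17.8)
post 82 [0.45020453 0.19022539 0.05114335] (array([451.5, 188.7]), array([19.1,  7.4]), 6.9)
post 214 [0.45223188 0.18299083 0.07846742] (array([452.4, 182.4]), array([17.8, 19.5]), 12.8)
table 0.0005714836442023419
plate 0.006592555637873504 (array([ 561.1, -123.1]), array([115.7, 248.3]), 12.2) (array([ 560.8, -121.7]), array([115.2, 244.3]), 12.3)
bar 414 [ 0.57724991 -0.19405853  0.05844571] (array([ 577.2, -194.3]), array([54.1, 13.5]), 14.5)
light [191 105  46  33 748] 0.028504294066500735 (array([557.7, -41.4]), array([88.5, 29.5]), 5.2)
light [260 110  52  52 568] 0.014478119628287267 (array([ 603.1, -107.3]), array([ 16.4, 109.2]), 8.5)
light [216 113  33  34 255] 0.020527078189747527 (array([563.6, -67.3]), array([84.2,  9.4]), 14.8)
light [214 157  52  48 511] 0.01463797655792054 (array([ 538.2, -101.3]), array([149.1,  65.5]), 60.9)
light [299 201  16  16  88] 0.022194852082070615 (array([ 595.1, -140.1]), array([175. ,  26.2]), 76.3)
```

View pics/c2.png

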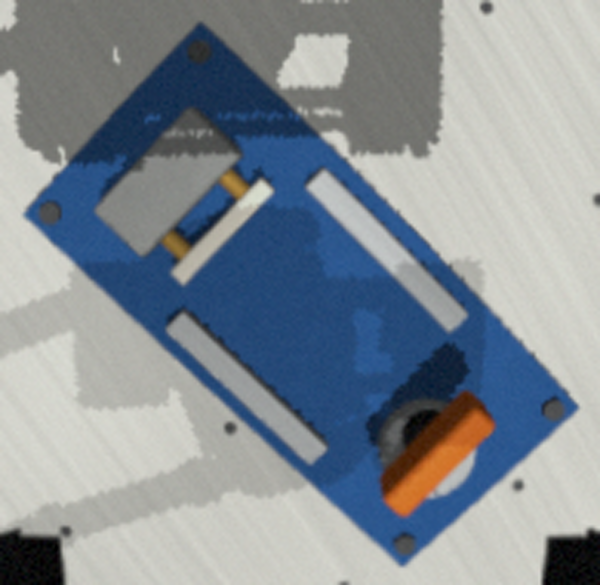

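Run:
```python
import pickle;from h import *
D=pickle.load(open("c1.pkl","rb"))
c,s=D["clamp"];im=c["image"];b,g,r=[im[...,i].astype(int) for i in range(3)]
a=np.radians(12.3);ex=np.array([-np.sin(a),np.cos(a)]);ey=np.array([-np.cos(a),-np.sin(a)])
O=np.array([.5772,-.1943])+.0695*ex;print("chan from knob",O)
W=wristW(c,s)
def inch(P):q=(P[:,:2]-O)*1000;return np.stack([q@ex,q@ey],1)
def poly(pts,z):  # crop polygons (600x585 crop) -> px
    P=wristW(c,s,z);out=[]
    for x,y in pts:
        u=(x+.5)*195/600-.5+160;v=(y+.5)*190/585-.5+55
        out.append([cv2.remap(P[...,k].astype(np.float32),np.float32([[u]]),np.float32([[v]]),cv2.INTER_LINEAR)[0,0] for k in range(2)])
    return inch(np.array(out)).round(1).tolist()
print("railR",poly([(323,169),(467,317),(450,332),(306,185)],.014))
print("railL",poly([(184,310),(327,447),(311,464),(167,326)],.014))
print("plate",poly([(201,22),(579,407),(404,565),(25,213)],.006))
print("pad top front/back",poly([(273,190),(183,285),(262,178),(171,272)],.0205))
print("bar top",poly([(470,393),(494,422),(404,517),(383,488)],.058), poly([(467,393),(383,480)],.058))
P=inch(W.reshape(-1,3));Z=W[...,2].ravel()*1000
for z0,z1,x0,x1,y0,y1,n in((11,17,-60,60,33,50,"railL"),(11,17,-60,60,-50,-33,"railR"),(17,24,45,70,-30,30,"pad"),(54,62,-100,-40,-40,40,"bar"),(24,33,60,110,-40,40,"block")):
    k=(Z>z0)&(Z<z1)&(P[:,0]>x0)&(P[:,0]<x1)&(P[:,1]>y0)&(P[:,1]<y1)
    print(n,k.sum(),np.percentile(P[k],[3,50,97],axis=0).round(1).tolist(),np.median(Z[k]).round(1))
```

```text
chan from knob [ 0.56239439 -0.12639533]
railR [[44.7, -48.0], [-45.2, -47.6], [-44.8, -37.6], [44.9, -38.1]]
railL [[44.6, 37.5], [-44.5, 38.2], [-45.2, 49.2], [45.1, 48.0]]
plate [[126.7, -57.0], [-117.0, -57.2], [-117.4, 56.8], [126.6, 57.2]]
pad top front/back [[53.5, -27.3], [52.7, 28.3], [60.3, -27.7], [60.2, 27.8]]
bar top [[-56.5, -28.6], [-72.6, -27.4], [-77.0, 26.8], [-61.2, 24.0]] [[-55.7, -27.7], [-58.7, 21.6]]
railL 575 [[-42.4, 37.9], [1.4, 43.4], [42.5, 49.3]] 14.6
railR 588 [[-41.9, -48.3], [0.2, -42.8], [42.1, -37.6]] 14.5
pad 340 [[53.3, -24.7], [58.0, 0.5], [68.8, 26.2]] 20.4
bar 466 [[-76.0, -25.9], [-68.8, -1.2], [-62.3, 25.8]] 58.4
block 1087 [[73.4, -27.5], [87.5, 0.1], [101.6, 28.3]] 28.4
```

```bash
cat >> h.py <<'E'
A=np.radians(102.3);EX=np.array([np.cos(A),np.sin(A)]);EY=np.array([-np.sin(A),np.cos(A)]);CH=np.array([.5624,-.1264]);KN=np.array([.5772,-.1943])
E
python3 - <<'E'
from h import *;from cell import manip,cams,inverse_kinematics as ik;import pickle
def st(n):
    s=manip.state();print(n,s["clock"].round(2),s["tool_pos"].round(4),s["contact_force"].round(2),s["moment"].round(3),round(float(s["gripper_width"]),4),round(float(s["grasp_force"]),1))
y=np.radians(18.2);p=[.4522,.1827]
print(ik(p+[.14],down(y)),ik(list(CH)+[.14],down(A)))
manip.set_gripper(.06)
manip.move_pose(p+[.13],down(y));manip.move_linear(p+[.033],rate=.08);st("down")
manip.set_gripper(.01,force=30);st("grip")
manip.move_linear(p+[.13],rate=.1);st("lift")
manip.move_pose(list(CH)+[.13],down(A));manip.dwell(.3);st("over")
s=manip.state();c=cams.capture("wrist");d=cams.capture("scene");pickle.dump((c,s,d),open("c2.pkl","wb"))
cv2.imwrite("pics/w3.png",np.hstack([c["image"],cv2.resize(d["image"][150:270,150:300],(480,384))])[:, :])
E
python3 -c "
import cv2;i=cv2.imread('pics/w3.png');cv2.imwrite('pics/w3b.png',cv2.resize(i,(800,310)))"
```

```text
[ 0.33289438 -0.04374593  2.06355679  0.          1.12178179  1.58604078] [-2.64287910e-01  1.26680773e-01  1.88605053e+00 -4.44089210e-16
  1.12886135e+00 -4.78963408e-01]Traceback (most recent call last):
  File "<stdin>", line 7, in <module>
  File "<stdin>", line 3, in st
AttributeError: 'float' object has no attribute 'round'
[ WARN:0@0.012] global loadsave.cpp:275 findDecoder imread_('pics/w3.png'): can't open/read file: check file path/integrity
Traceback (most recent call last):
cv2.error: OpenCV(4.12.0) /io/opencv/modules/imgproc/src/resize.cpp:4208: error: (-215:Assertion failed) !ssize.empty() in function 'resize'
```

The print crashed after the descent, so I'll continue from there.

```bash
cat >> h.py <<'E'
def st(n,m):
    s=m.state();f=lambda k,d:np.round(s[k],d).tolist()
    print(n,f("clock",2),f("tool_pos",4),f("contact_force",2),f("moment",3),f("gripper_width",4),f("grasp_force",1))
E
python3 - <<'E'
from h import *;from cell import manip,cams,inverse_kinematics as ik;import pickle
p=[.4522,.1827]
st("down",manip)
manip.set_gripper(.01,force=30);st("grip",manip)
manip.move_linear(p+[.13],rate=.1);st("lift",manip)
manip.move_pose(list(CH)+[.13],down(A));manip.dwell(.3);st("over",manip)
s=manip.state();c=cams.capture("wrist");d=cams.capture("scene");pickle.dump((c,s,d),open("c2.pkl","wb"))
cv2.imwrite("pics/w3b.png",cv2.resize(np.hstack([c["image"],cv2.resize(d["image"][150:270,150:300],(480,384))]),(800,310)))
E
```

```text
down 7.1 [0.4528, 0.1829, 0.0336] [0.84, 0.03, 0.42] [-0.049, 0.134, -0.054] 0.06 0.0
grip 7.81 [0.4523, 0.1824, 0.0331] [0.4, -1.7, 0.1] [-0.341, 0.081, 0.043] 0.0185 30.0
lift 8.93 [0.4515, 0.1824, 0.1291] [0.09, 0.42, -2.92] [-0.015, 0.189, -0.002] 0.0185 30.0
over 11.02 [0.5624, -0.126, 0.1301] [-0.43, 0.58, -3.11] [0.003, 0.029, 0.018] 0.0186 30.0
```

View pics/w3b.png

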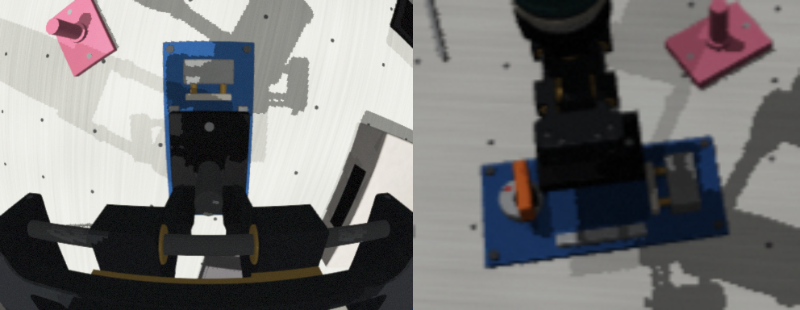

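The holder hangs with its foot's front edge at about row 112, columns 170–248, square with the plate. I'll measure that edge against the channel.

Run:
```python
import pickle;from h import *
c,s,d=pickle.load(open("c2.pkl","rb"))
W=wristW(c,s);q=W[...,:2]-CH;X=q@EX*1000;Y=q@EY*1000;Z=W[...,2]*1000
k=(Z>100)&(Z<120)&(abs(Y)<50)&(X>15)&(X<70);print(k.sum(),np.median(Z[k]))
xs,ys=X[k],Y[k]
# front edge per y bin, side edges per x bin
yb=np.arange(-30,31,6);fe=[np.percentile(xs[abs(ys-y)<3],98) for y in yb];print(np.round(fe,1),"edge angle deg",np.degrees(np.polyfit(yb,fe,1)[0]))
for x in range(22,47,6):
    t=ys[abs(xs-x)<3];print(x,np.percentile(t,[1,99]).round(1))
print(rect(np.stack([xs,ys],1)/1000))
```

```text
5197 111.73773790986291
[50.9 50.8 51.3 51.4 51.4 51.4 51.5 51.5 51.3 50.9 51. ] edge angle deg 0.11537489612235265
22 [-33.8  33.8]
28 [-34.   34.1]
34 [-34.2  33.9]
40 [-34.2  34. ]
46 [-34.2  33.5]
(array([33.3, -0.1]), array([70.2, 36.6]), 90.0)
```

Run:
```python
from h import *;from cell import manip,cams;import pickle
p=list(CH-.0008*EX)
manip.move_linear(p+[.055],rate=.1);manip.dwell(.2);st("near",manip)
for z in(.044,.0415,.0402,.0394):
    manip.move_linear(p+[z],rate=.03);manip.dwell(.1);st("dn",manip)
    if manip.state()["contact_force"][2]>0:break
```

```text
near 12.22 [0.5634, -0.1274, 0.056] [0.46, -0.16, -2.4] [-0.043, 0.033, -0.063] 0.0186 30.0
dn 12.83 [0.5627, -0.1272, 0.044] [0.35, 0.14, -3.84] [-0.016, 0.046, 0.048] 0.0188 30.0
dn 13.18 [0.5625, -0.1272, 0.0415] [0.48, -0.48, -2.57] [-0.07, 0.09, -0.032] 0.0187 30.0
dn 13.53 [0.5626, -0.1272, 0.0402] [-0.21, -0.55, -2.48] [-0.06, 0.111, -0.018] 0.0187 30.0
dn 13.88 [0.5625, -0.1272, 0.0393] [0.22, 0.37, -3.51] [-0.074, 0.059, -0.016] 0.0188 30.0
```

Run:
```python
from h import *;from cell import manip,cams;import pickle
p=list(CH-.0008*EX)
for z in(.0388,.0382):
    manip.move_linear(p+[z],rate=.03);manip.dwell(.1);st("dn",manip)
    if manip.state()["contact_force"][2]>-1:break
manip.set_gripper(.045);manip.dwell(.4);st("open",manip)
manip.move_linear(p+[.13],rate=.12);manip.dwell(.1)
s=manip.state();c=cams.capture("wrist");pickle.dump((c,s),open("c3.pkl","wb"))
W=wristW(c,s);q=W[...,:2]-CH;X=q@EX*1000;Y=q@EY*1000;Z=W[...,2]*1000
k=(Z>17)&(Z<24)&(abs(Y)<40)&(X>10)&(X<51.5);xs,ys=X[k],Y[k];print(k.sum(),np.median(Z[k]))
yb=np.arange(-30,31,6);fe=[np.percentile(xs[abs(ys-y)<3],98) for y in yb];print(np.round(fe,1),np.degrees(np.polyfit(yb,fe,1)[0]))
for x in range(16,47,6):print(x,np.percentile(ys[abs(xs-x)<3],[1,99]).round(1))
k=(Z>76)&(abs(X)<20)&(abs(Y)<20);print("post top",k.sum(),X[k].mean(),Y[k].mean(),np.median(Z[k]))
cv2.imwrite("pics/w4.png",c["image"])
```

```text
dn 14.23 [0.5628, -0.1272, 0.039] [1.05, 0.33, -1.25] [0.014, -0.01, -0.033] 0.0185 30.0
dn 14.58 [0.5632, -0.1271, 0.0388] [0.45, 2.13, 3.22] [0.147, -0.01, 0.055] 0.0189 30.0
open 15.54 [0.5626, -0.1272, 0.0382] [1.06, 0.3, 0.65] [-0.084, 0.025, 0.031] 0.0451 0.0
2731 20.5155316266028
[49.5 49.4 49.3 49.3 49.2 49.3 49.2 49.2 49.3 49.4 49.5] -0.03320365424065262
16 [-34.2  34. ]
22 [-34.1  33.9]
28 [-33.9  33.7]
34 [-34.5  34.7]
40 [-34.6  34.4]
46 [-34.4  34.4]
post top 1442 12.359762184470666 -0.07202631755569698 255.67780296120003
```

View pics/w4.png

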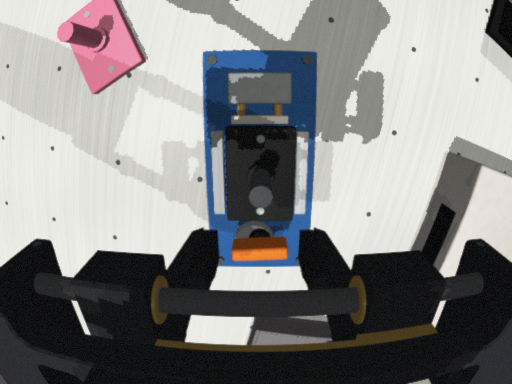

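The holder stands flat and square in the channel: its foot is at (260,173), about 3.5 mm short of the white pad at (260,120). The knob bar is at (260,249). Now I grip the bar and make the first free steps.

```bash
cat >> h.py <<'E'
def meas(m,n=8,dt=.03):
    M=[]
    for _ in range(n):
        m.dwell(dt);s=m.state();M.append(np.r_[s["moment"][2],s["contact_force"],s["joint_pos"][5],s["tau"][5]])
    M=np.array(M);return M.mean(0),M[:,0].std()/np.sqrt(n),s["clock"]
E
python3 - <<'E'
from h import *;from cell import manip,cams,inverse_kinematics as ik
p=list(KN);y=np.radians(194.5)
q=np.array(ik(p+[.03],down(y)));print(q.round(3))
manip.move_pose(p+[.13],down(y));manip.set_gripper(.04)
print("air",meas(manip)[0].round(3))
manip.move_linear(p+[.03],rate=.08);manip.dwell(.2);st("down",manip);print(meas(manip)[0].round(3))
manip.set_gripper(.005,force=15);manip.dwell(.2);st("grip",manip)
m,e,t=meas(manip);print(m.round(3),e.round(4),t)
E
```

```text
[-0.366  0.301  1.9    0.     0.941 -2.189]
air [-6.000e-03 -3.100e-02 -1.420e-01 -1.070e-01 -2.189e+00  1.000e-03]
down 20.27 [0.5776, -0.1945, 0.0306] [-0.01, 0.27, -0.32] [0.043, -0.014, -0.033] 0.0404 0.0
[ 1.200e-02 -7.000e-02  1.170e-01 -2.000e-03 -2.189e+00 -0.000e+00]
grip 21.41 [0.5772, -0.1943, 0.03] [0.13, 0.26, -0.85] [-0.017, 0.024, -0.008] 0.0048 0.0
[ 2.000e-03  2.500e-02  4.700e-02  1.040e-01 -2.189e+00  0.000e+00] 0.0089 21.675
```

The fingers closed to 5 mm with no grip force, so they missed the bar. I'll look.

Run:
```python
from h import *;from cell import manip,cams;import pickle
st("now",manip);s=manip.state();print(s["tcp_rot"],down(np.radians(194.5)),s["joint_pos"])
c=cams.capture("wrist");d=cams.capture("scene");e=cams.capture("side");pickle.dump((c,s,d,e),open("c4.pkl","wb"))
a=cv2.resize(d["image"][190:260,160:280],(400,233));b=cv2.resize(e["image"][170:260,240:375],(400,267))
o=np.zeros((600,800,3),np.uint8);o[:300,:400]=cv2.resize(c["image"],(400,300));o[:233,400:]=a;o[310:577,400:]=b
cv2.imwrite("pics/w5.png",o)
```

```text
now 21.68 [0.5772, -0.1943, 0.03] [-0.32, 0.01, 1.25] [0.037, 0.018, -0.022] 0.0049 0.0
[-3.96453689e-01  3.11644726e+00  9.28710786e-06] [ 3.96465754e-01 -3.11647546e+00 -1.90829085e-16] [-3.65588620e-01  3.00842637e-01  1.89957230e+00  2.36934397e-05
  9.41154515e-01 -2.18946629e+00]
```

View pics/w5.png

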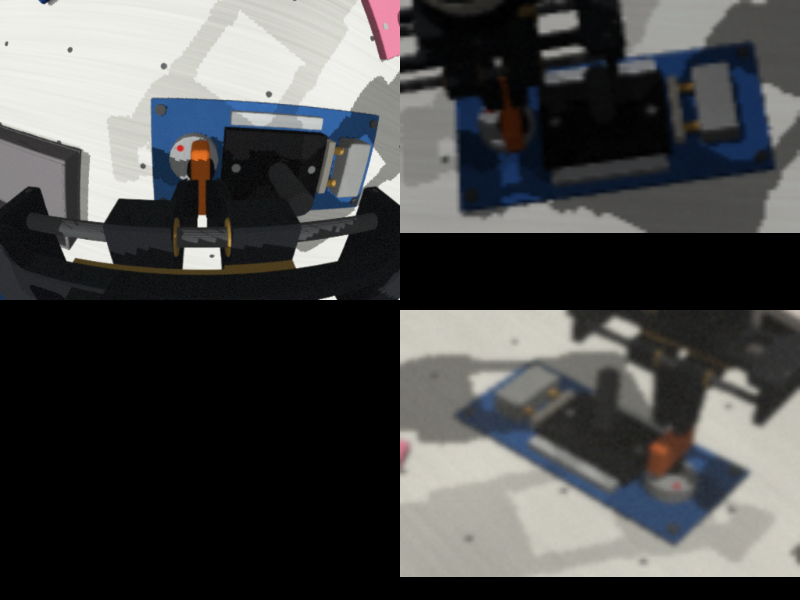

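The wrist view shows the bar at (200,170) between the fingers. They stopped exactly at the commanded 5 mm, so the neck they meet may be narrower. I'll close fully to find out.

Run:
```python
from h import *;from cell import manip,cams
manip.set_gripper(.0,force=30);manip.dwell(.2);st("grip0",manip)
c=cams.capture("wrist");s=manip.state()
W=wristW(c,s);q=W[...,:2]-KN;X=q@EX*1000;Y=q@EY*1000;Z=W[...,2]*1000
im=c["image"].astype(int);o=(im[...,2]>im[...,0]+25)&(im[...,2]>1.6*im[...,1])&(abs(X)<60)&(abs(Y)<60)&(Z>0)
print(o.sum())
for lo in range(20,70,5):
    k=o&(Z>=lo)&(Z<lo+5)
    if k.sum()>5:print(lo,k.sum(),np.percentile(X[k],[2,50,98]).round(1),np.percentile(Y[k],[2,50,98]).round(1))
k=o&(Z>54)&(Z<63)
for y in range(-30,31,6):
    t=k&(abs(Y-y)<3)
    if t.sum()>2:print(y,t.sum(),np.percentile(X[t],[2,98]).round(1))
```

```text
grip0 22.28 [0.5772, -0.1943, 0.03] [-0.32, 0.43, 0.93] [0.084, 0.039, -0.051] 0.0005 0.0
1340
20 55 [-21.7 -19.  -16.3] [14.7 17.5 20. ]
30 28 [-8.8 -8.6  5.1] [-5.9  3.2 28.4]
35 41 [-7.4 -1.1  4. ] [27.1 28.3 28.7]
40 51 [-7.6 -1.7  4.3] [27.2 28.2 28.8]
45 59 [-7.9 -1.6  4.6] [26.4 28.3 28.7]
50 61 [-7.8 -1.6  4.1] [26.5 28.2 28.8]
55 934 [-7.5 -0.9  5.6] [ 6.1 17.7 28.2]
65 27 [-6.   0.3  5.5] [8.6 9.1 9.8]
6 129 [-7.2  6.2]
12 229 [-7.3  5.9]
18 247 [-8.   5.6]
24 257 [-7.6  5.3]
30 91 [-6.6  4.6]
```

Run:
```python
from h import *;import pickle
c,s,d,e=pickle.load(open("c4.pkl","rb"))
for n,cam in(("scene",d),("side",e)):
    W=world(cam);q=W[...,:2]-KN;X=q@EX*1000;Y=q@EY*1000;Z=W[...,2]*1000
    im=cam["image"].astype(int);o=(im[...,2]>im[...,0]+25)&(im[...,2]>1.6*im[...,1])
    near=(abs(X)<45)&(abs(Y)<35)&(Z>24)&(Z<140)
    for t,k0 in(("orange",near&o),("other",near&~o)):
        for lo in range(20,140,12):
            k=k0&(Z>=lo)&(Z<lo+12)
            if k.sum()>2:print(n,t,lo,k.sum(),"X",np.percentile(X[k],[2,50,98]).round(0),"Y",np.percentile(Y[k],[2,50,98]).round(0))
cv2.imwrite("pics/side5.png",cv2.resize(e["image"][165:250,290:375],(600,600),interpolation=cv2.INTER_CUBIC))
```

```text
scene orange 32 8 X [-7.  2.  6.] Y [-28. -27.  -4.]
scene orange 44 20 X [-4.  3.  9.] Y [-28. -26.  -5.]
scene orange 56 48 X [-4.  1.  8.] Y [-26. -14.  19.]
scene orange 68 3 X [0. 0. 0.] Y [-6. -4. -1.]
scene other 20 19 X [-17.  10.  44.] Y [-19.  -4.  16.]
scene other 32 12 X [ 8. 10. 13.] Y [-25.  -1.   9.]
scene other 44 3 X [9. 9. 9.] Y [-14. -10.  -6.]
scene other 56 13 X [-5.  2. 12.] Y [-18.   0.  19.]
scene other 68 21 X [-11.   6.  17.] Y [-11.  -8.  -6.]
scene other 80 36 X [-14.  -0.  20.] Y [-10.  -9.   3.]
scene other 92 20 X [-13.  -4.  20.] Y [-11.  -8.   2.]
scene other 104 21 X [-9. -3.  8.] Y [-10.   4.  11.]
scene other 128 21 X [-28.  18.  37.] Y [-34. -32.  20.]
side orange 32 27 X [-12.  -8.   2.] Y [ 1. 27. 29.]
side orange 44 46 X [-12.  -9.   1.] Y [-8. 20. 30.]
side orange 56 29 X [-10.  -6.   0.] Y [ 4. 18. 29.]
side other 20 21 X [-16. -11.  -2.] Y [-7.  6. 27.]
side other 32 23 X [-11.  -9.  -6.] Y [-24.  -8.  28.]
side other 44 11 X [-10.  -9.   3.] Y [-22. -11.  23.]
side other 56 17 X [-14.   1.   9.] Y [ 3.  9. 11.]
side other 68 54 X [-19.  -2.  13.] Y [-6.  9. 12.]
side other 80 69 X [-20.  -5.  15.] Y [-9.  9. 12.]
side other 92 65 X [-21.  -7.  14.] Y [-8.  9. 13.]
side other 104 62 X [-22.   2.  16.] Y [-3.  9. 13.]
side other 116 23 X [-33.   9.  15.] Y [-10.  10.  14.]
side other 128 60 X [-37.   4.  28.] Y [-8. 31. 35.]
```

View pics/side5.png

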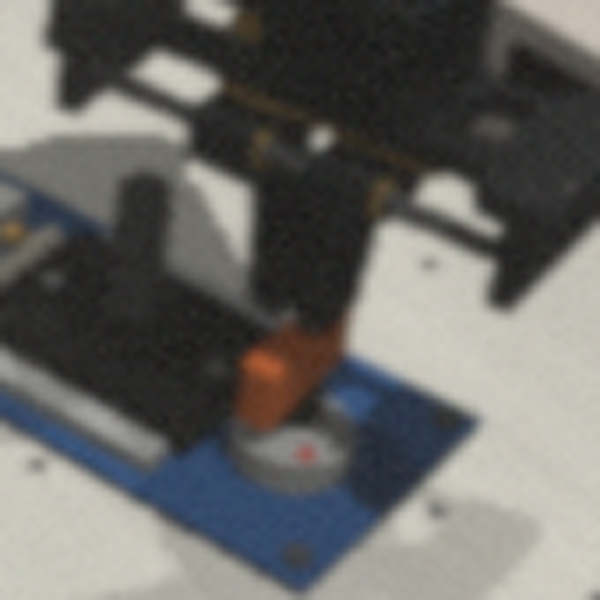

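In the side crop the fingers (315,250) end at the bar's top face (300,350) instead of reaching beside it. I'll check where the fingertips are in the tool frame, using stored depth and images.

Run:
```python
from h import *;import pickle
D=pickle.load(open("c1.pkl","rb"));c4=pickle.load(open("c4.pkl","rb"));c2=pickle.load(open("c2.pkl","rb"));c3=pickle.load(open("c3.pkl","rb"))
for n,(c,s) in(("open88",D["clamp"]),("open88h",D["holder"]),("holding",c2[:2]),("open45",c3),("knob5",c4[:2])):
    W=wristW(c,s);T=(W-s["tool_pos"])@R.from_rotvec(s["tcp_rot"]).as_matrix()*1000
    ok=c["z_map"]>0
    for sg in(1,-1):
        k=ok&(abs(T[...,0])<13)&(T[...,1]*sg>0)&(T[...,1]*sg<75)&(T[...,2]>-90)&(T[...,2]<15)
        z=T[k][:,2]
        print(n,sg,k.sum(),"max z",np.percentile(z,[50,95,99]).round(0) if k.sum() else "", [ (lo,int(((z>=lo)&(z<lo+10)).sum())) for lo in range(-90,15,10)])
```

```text
open88 1 2675 max z [-66. -41. -37.] [(-90, 626), (-80, 512), (-70, 543), (-60, 509), (-50, 365), (-40, 120), (-30, 0), (-20, 0), (-10, 0), (0, 0), (10, 0)]
open88 -1 2666 max z [-66. -41. -37.] [(-90, 620), (-80, 527), (-70, 538), (-60, 502), (-50, 382), (-40, 97), (-30, 0), (-20, 0), (-10, 0), (0, 0), (10, 0)]
open88h 1 2686 max z [-66. -40. -37.] [(-90, 618), (-80, 529), (-70, 548), (-60, 497), (-50, 371), (-40, 123), (-30, 0), (-20, 0), (-10, 0), (0, 0), (10, 0)]
open88h -1 2678 max z [-66. -41. -37.] [(-90, 628), (-80, 520), (-70, 552), (-60, 503), (-50, 375), (-40, 100), (-30, 0), (-20, 0), (-10, 0), (0, 0), (10, 0)]
holding 1 3165 max z [-52.  10.  11.] [(-90, 445), (-80, 397), (-70, 399), (-60, 415), (-50, 767), (-40, 182), (-30, 116), (-20, 99), (-10, 85), (0, 126), (10, 134)]
holding -1 3129 max z [-52.  10.  11.] [(-90, 449), (-80, 389), (-70, 383), (-60, 406), (-50, 801), (-40, 180), (-30, 109), (-20, 92), (-10, 73), (0, 113), (10, 134)]
open45 1 2405 max z [-67. -41. -37.] [(-90, 577), (-80, 488), (-70, 479), (-60, 443), (-50, 323), (-40, 95), (-30, 0), (-20, 0), (-10, 0), (0, 0), (10, 0)]
open45 -1 2397 max z [-67. -41. -37.] [(-90, 556), (-80, 504), (-70, 482), (-60, 439), (-50, 333), (-40, 83), (-30, 0), (-20, 0), (-10, 0), (0, 0), (10, 0)]
knob5 1 6542 max z [-28.  10.  11.] [(-90, 374), (-80, 306), (-70, 326), (-60, 1059), (-50, 521), (-40, 354), (-30, 588), (-20, 224), (-10, 305), (0, 2024), (10, 461)]
knob5 -1 2677 max z [-51.   9.  10.] [(-90, 365), (-80, 308), (-70, 335), (-60, 371), (-50, 221), (-40, 69), (-30, 219), (-20, 0), (-10, 93), (0, 691), (10, 5)]
```

The visible fingertips end about 36 mm behind the reported TCP, so the real tips stopped at z≈66 mm, above the 58 mm bar. The post was gripped near its top. Since the visible gripper is offset this much, I lower the TCP by about 35 mm, watching force.

Run:
```python
from h import *;from cell import manip,cams;import pickle
D=pickle.load(open("c1.pkl","rb"))
for c,s in D.values():
    W=wristW(c,s);T=(W-s["tool_pos"])@R.from_rotvec(s["tcp_rot"]).as_matrix()*1000
    for sg in(1,-1):
        k=(c["z_map"]>0)&(abs(T[...,0])<16)&(T[...,1]*sg>30)&(T[...,1]*sg<75)&(T[...,2]>-90)&(T[...,2]<-20)
        t=T[k];j=np.argsort(t[:,2])[-40:];print(np.sort(t[:,2])[[-40,-10,-1]].round(1),t[j].mean(0).round(1))
p=list(KN)
manip.set_gripper(.044);manip.dwell(.1)
for z in(.02,.012,.005,-.0005,-.004):
    manip.move_linear(p+[z],rate=.06);m,e,t=meas(manip,4);print(z,m[1:4].round(2),t)
    if m[3]>3:print("contact");break
st("low",manip)
```

```text
[-37.6 -36.5 -35.5] [  6.2  46.  -36.8]
[-37.8 -36.3 -35.2] [  6.4 -47.4 -36.9]
[-37.5 -36.2 -35.7] [  5.1  45.9 -36.8]
[-37.8 -36.5 -35.7] [  5.6 -47.6 -37. ]
0.02 [-0.39  0.2  -0.13] 23.6583
0.012 [-0.31  0.11  0.19] 24.075
0.005 [ 0.24  0.07 -0.47] 24.475
-0.0005 [-0.79  0.55  0.12] 24.8583
-0.004 [-0.21  0.15 -0.33] 25.2417
low 25.24 [0.5772, -0.1943, -0.004] [0.17, 0.22, 0.0] [0.029, -0.015, -0.025] 0.0441 0.0
```

Run:
```python
from h import *;from cell import manip,cams
manip.set_gripper(.005,force=12);manip.dwell(.2);st("grip",manip)
m,e,t=meas(manip);print(m.round(3),e.round(4),t)
```

```text
grip 26.0 [0.5776, -0.1953, -0.0039] [1.69, -4.54, -3.13] [-0.729, -0.11, 0.132] 0.014 12.0
[ 0.108  0.974 -5.145 -2.053 -2.19   0.105] 0.0107 26.2667
```

Run:
```python
from h import *;from cell import manip,cams
p=np.r_[KN,-.004]
F=[];P=[]
for k in range(3):
    m,e,t=meas(manip,5);f=m[1:3];F.append(f);P.append(p[:2].copy());print(p.round(4),m[:4].round(2),t)
    if np.hypot(*f)<1.5:break
    kk=5000 if k==0 else max(1000,np.linalg.norm(F[-1]-F[-2])/max(1e-5,np.linalg.norm(P[-1]-P[-2])))
    p[:2]+=np.clip(f/kk,-.0015,.0015);manip.move_linear(list(p),rate=.01)
m,e,t=meas(manip,5);print("end",p.round(5),m[:4].round(2),t)
manip.set_gripper(.005,force=30);manip.dwell(.1);m,e,t=meas(manip,5);print("30N",m.round(3),t);st("s",manip)
```

```text
[ 0.5772 -0.1943 -0.004 ] [ 0.11  0.63 -5.28 -1.96] 26.4333
[ 0.5773 -0.1954 -0.004 ] [ 0.12  1.13 -1.84 -0.59] 26.8583
[ 0.5777 -0.1959 -0.004 ] [ 0.13 -0.38  1.6   2.03] 27.275
end [ 0.5776  -0.19564 -0.004  ] [ 0.1  -1.    2.38  3.58] 27.6917
30N [ 0.132 -1.031  4.577  4.548 -2.191  0.151] 28.175
s 28.18 [0.5775, -0.1954, -0.004] [-0.3, 4.37, 4.23] [0.773, 0.237, 0.107] 0.0143 30.0
```

```bash
cat >> h.py <<'E'
def step(m,q,d,n=6):
    q=q.copy();q[5]+=d;m.set_joints(q.tolist());r,e,t=meas(m,n);lag=q[5]-r[4]
    print(f"q6 {q[5]:.3f} th {q[5]+2.189+.223:.3f} Mz {r[0]:.3f}+-{e:.3f} tau6 {r[5]:.3f} lag {lag*1e3:.2f}mrad F {r[1:4].round(1)} t {t:.2f}");return q,r
E
python3 - <<'E'
from h import *;from cell import manip,inverse_kinematics as ik
q=np.array(ik([.5776,-.19564,-.004],down(np.radians(194.5))));print(q.round(3))
for k in range(7): q,r=step(manip,q,.05)
np.save("q.npy",q)
E
```

```text
[-0.367  0.345  1.915 -0.     0.881 -2.191]
q6 -2.141 th 0.271 Mz -0.013+-0.009 tau6 -0.014 lag 1.10mrad F [-1.6  4.7  5. ] t 28.62
q6 -2.091 th 0.321 Mz 0.030+-0.011 tau6 0.020 lag 1.19mrad F [-1.5  4.9  5.1] t 29.07
q6 -2.041 th 0.371 Mz -0.005+-0.012 tau6 0.021 lag 1.19mrad F [-1.5  4.9  4.8] t 29.52
q6 -1.991 th 0.421 Mz 0.014+-0.014 tau6 0.021 lag 1.19mrad F [-1.4  4.7  5.6] t 29.98
q6 -1.941 th 0.471 Mz 0.026+-0.015 tau6 0.021 lag 1.20mrad F [-1.4  4.7  5.6] t 30.43
q6 -1.891 th 0.521 Mz 0.027+-0.010 tau6 0.021 lag 1.19mrad F [-1.9  4.4  5.1] t 30.88
q6 -1.841 th 0.571 Mz 0.036+-0.015 tau6 0.021 lag 1.19mrad F [-2.   4.6  4.9] t 31.32
```

Run:
```python
from h import *;from cell import manip
q=np.load("q.npy")
for k in range(14):
    q,r=step(manip,q,.05,4);np.save("q.npy",q)
    if r[5]>.12:break
```

```text
q6 -1.791 th 0.621 Mz 0.026+-0.005 tau6 0.022 lag 1.19mrad F [-1.3  4.3  5.4] t 31.71
q6 -1.741 th 0.671 Mz -0.003+-0.013 tau6 0.022 lag 1.19mrad F [-1.4  4.8  5.1] t 32.09
q6 -1.691 th 0.721 Mz 0.022+-0.006 tau6 0.022 lag 1.20mrad F [-1.6  4.7  5. ] t 32.48
q6 -1.641 th 0.771 Mz 0.009+-0.010 tau6 0.022 lag 1.18mrad F [-1.5  4.6  4.7] t 32.86
q6 -1.591 th 0.821 Mz 0.016+-0.006 tau6 0.029 lag 1.21mrad F [-1.7  5.   5.2] t 33.24
q6 -1.541 th 0.871 Mz 0.046+-0.013 tau6 0.044 lag 1.41mrad F [-1.1  4.5  5.2] t 33.62
q6 -1.491 th 0.921 Mz 0.043+-0.018 tau6 0.049 lag 1.42mrad F [-1.6  4.7  5.3] t 34.01
q6 -1.441 th 0.971 Mz 0.039+-0.011 tau6 0.049 lag 1.41mrad F [-1.7  4.7  4.6] t 34.39
q6 -1.391 th 1.021 Mz 0.052+-0.011 tau6 0.050 lag 1.42mrad F [-1.1  5.   5. ] t 34.77
q6 -1.341 th 1.071 Mz 0.048+-0.013 tau6 0.046 lag 1.56mrad F [-1.9  4.8  5.4] t 35.16
q6 -1.291 th 1.121 Mz 0.044+-0.011 tau6 0.053 lag 1.57mrad F [-1.8  4.6  4.9] t 35.54
q6 -1.241 th 1.171 Mz 0.115+-0.018 tau6 0.105 lag 1.97mrad F [-1.9  4.4  5.1] t 35.92
q6 -1.191 th 1.221 Mz 0.169+-0.017 tau6 0.184 lag 2.14mrad F [-1.5  4.5  5. ] t 36.31
```

The load is now about 9 N: tau6 is 0.162 N m over free turning, and the step slope is about 4 N per 0.05 rad. One more step of 0.036 rad, then I release.

Run:
```python
from h import *;from cell import manip,cams
q=np.load("q.npy")
q,r=step(manip,q,.036,5);np.save("q.npy",q)
manip.set_gripper(.034);manip.dwell(.3);st("rel",manip)
s=manip.state();p=s["tool_pos"]
manip.move_linear([p[0],p[1],.03],rate=.06);manip.move_linear([p[0],p[1],.13],rate=.12);manip.dwell(.2)
q2=np.array(manip.state()["joint_pos"]);st("up",manip)
s=manip.state();c=cams.capture("wrist");d=cams.capture("scene");e=cams.capture("side")
for n,cam,W in(("wrist",c,wristW(c,s)),("scene",d,world(d)),("side",e,world(e))):
    im=cam["image"].astype(int);Z=W[...,2]*1000;dq=W[...,:2]-KN
    o=(im[...,2]>im[...,0]+40)&(im[...,2]>1.6*im[...,1])&(abs(dq).max(-1)<.05)&(Z>53)&(Z<63)
    if o.sum()>5:print(n,"bar",o.sum(),rect(W[o][:,:2]))
    q_=W[...,:2]-CH;X=q_@EX*1000;Y=q_@EY*1000
    k=(Z>79)&(Z<90)&(abs(X)<25)&(abs(Y)<20)
    if k.sum()>5:print(n,"post",k.sum(),X[k].mean().round(1),Y[k].mean().round(1),np.median(Z[k]).round(1))
    k=(Z>18)&(Z<23)&(abs(Y)<33)&(X>-40)&(X<55);
    if k.sum()>5:print(n,"foot",k.sum(),np.percentile(X[k],[1,50,99]).round(1),np.median(Z[k]).round(1))
cv2.imwrite("pics/fin.png",cv2.resize(np.hstack([c["image"],d["image"]]),(800,300)))
```

```text
q6 -1.155 th 1.257 Mz 0.269+-0.008 tau6 0.273 lag 2.32mrad F [-1.8  4.4  4.7] t 36.73
rel 37.51 [0.5776, -0.1957, -0.004] [0.31, 0.02, -0.35] [-0.036, -0.024, -0.008] 0.034 0.0
up 39.41 [0.5769, -0.1954, 0.1288] [0.95, -0.15, -0.65] [-0.079, 0.045, -0.005] 0.0338 0.0
wrist bar 888 (array([ 576.2, -194.4]), array([13.4, 55. ]), 45.6)
wrist post 500 3.8 -0.7 84.4
wrist foot 5397 [-39.2  10.8  54.1] 20.4
scene bar 103 (array([ 577.3, -193.2]), array([15., 53.]), 45.6)
scene post 50 6.0 -2.3 84.8
scene foot 555 [-39.1   9.8  54.1] 20.7
side bar 70 (array([ 574.1, -197.4]), array([13.8, 51.7]), 39.8)
side post 40 -0.6 0.8 82.5
side foot 361 [-38.1   2.7  54.5] 19.3
```

View pics/fin.png

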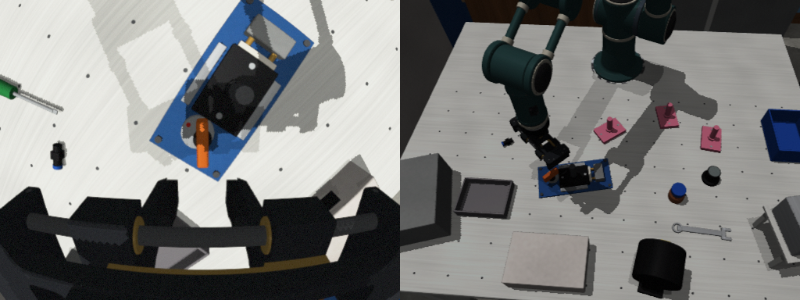

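The final view shows the holder at (235,88) pressed between the eccentric and the white stop, with the bar at (203,140) turned 59° and the gripper clear. The bar turned 1.03 rad in the picture, the same as commanded, so it did not spring back. The bystanders look unmoved.

```bash
python3 -c "
from cell import order
print(order.close_job())"
```

```text
the job is handed in; nothing more can be done
None
```

I set the holder in the channel, tightened the clamp to an estimated 12 N (16.7 N at most by torque), let go and handed the job in at about 39 s; no verdict came back.

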